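Put the hand file back into its sleeve

ROBOT

A 6-joint arm with a two-finger parallel gripper is mounted at the origin on the work surface. World frame = base frame: x ahead of the robot, y to its left, z up, the work surface at z = 0. Lengths are in m, angles in rad, forces in N, time in s.
With the tool pointing down it reaches from about 0.35 to 0.975 m from the base axis. Payload 4.9 kg.
Tool frame: the origin (TCP) lies at the very end of the fingers, on their centre line; the grasp point (between the pads) lies ctrl.hold_point_z behind it (ctrl.hold_point_z is the distance from the TCP to the grasp point, in m); z points along the fingers, y is the line along which they close (so a half turn about z gives the same grasp; the last joint's range is limited). The gripper opens to 85 mm and grips with 20 to 120 N. Pads are 22 mm wide; open, the fingers measure 114 mm over their backs; the gripper's body (76 mm by 85 mm) begins 54 mm behind the grasp point. The pads swing forward as they close: fully open they stand 13 mm farther back than shut.
Start: joints at [1.131, 0.053, 1.613, -0, 1.476, -0.119], TCP at [0.197, 0.593, 0.231] pointing down, gripper open.
Joint ranges: [-3.01, 3.01], [-1.01, 2.22], [0.06, 2.58], [-1.02, 4.17], [0.09, 2.62], [-3.14, 3.14]. Speed limits (rad/s): [2.57, 2.57, 3.14, 3.14, 3.14, 3.14].

INTERFACE

Orientations are given as a rotation vector (axis times angle).
In Python, from station import ctrl gives the robot as it stands. The module is installed in compiled form; this text tells all that it offers.
- The arm moves only by the tool jog_arm, never from a script. Its argument "deltas" is a list of rows, each a list of 3 entries, a list of its own where there are three numbers: the closure, from -1 (fully open) to 1 (shut), then the shift along the world's x, y, z scaled (see below), then the turn, a rotation vector about the world's x, y, z scaled (see below). A call has 1 to 12 rows; each row is the pose to reach, as a shift and turn from the pose commanded when the call began, turning the shorter way round; what a row does not reach only later rows make up. The controller multiplies each number of a shift by 0.4 m and each number of a turn by 180 degrees. A row lasts 1/12 s, in which the tool goes at most 41.7 mm and 7.16 degrees, less where a joint would pass 70% of its speed; a pose out of reach is approached as far as the arm can. A call with a number of a shift or a turn outside -1 to 1 is refused whole. A call with a gripper value outside its range is refused whole. The fingers move at their own pace and stop on an object; "squeeze" is the grip in N (left out, the last holds). Time passes only in rows, so rows that repeat a pose let the fingers close. It gives the time, the measured TCP pose, the force, the opening and the grip force at its end, in the units of the state.
- ctrl.get_obs(): the state, without advancing time (a new reading comes with each control period).
- ctrl.get_image(name): name is "scene" or "top" or "wrist"; returns the picture (384x512x3 uint8, red, green, blue); there is no depth.
- ctrl.get_calibration(name): a dict with "K" (3x3 intrinsics, pixels), "extrinsics" (4x4, takes a point from world to camera coordinates). Camera axes: x right, y down, z forward; pixel columns grow to the right and rows downward; lengths in m; the calibration is good to about 2 mm. A picture is of the moment at which its call begins: read the wrist's pose just before it. get_calibration takes no time and is no camera call; for the wrist camera it gives the pose at the moment of the call.
- ctrl.finish_job(): hands the job in; it is judged then, once.
The state is a dict: "t": time; "q": joint angles; "dq": joint speeds; "effort": joint torques, N m; "tool_pos": TCP position; "tool_rot": TCP orientation; "contact_force": force on the tool from outside, world axes, zero at the start; "wrist_torque": the same for the moment, N m; "opening": finger opening in m; "grip_force": force on a finger pad.
Only numpy, scipy, OpenCV 4.12 (cv2) and the standard library are available. Lean on these libraries where they do the work, as an engineer would, in place of code of your own. Each camera call takes 0.05 s, during which the arm holds its last target. There are 200 camera calls.

TASK

Put the red-handled file away: lift it out of its wooden tray, lay it flat on the cork pad and let go, then take it again by its red handle and slide the blade into the aluminium sleeve until it is fully home, the handle's shoulder up against the mouth. Leave the jar, the charcoal block and the pliers where they are.

Things in the scene. Friction and masses are not known exactly. Their poses are not given: they have to be found in the camera images.
- file: flat file, 0.19 kg: steel blade 120 long x 20 wide x 10 mm thick; red handle with brass band, 62 long x 34 wide x 22 mm high; one common flat underside. Origin: on the underside, centre line, at the balance point, 31 mm ahead of the handle's front shoulder. x points along the blade to the tip (tip x = +89 mm, shoulder -31, handle -93 to -31), z up
- handle: the red handle, fixed to the file. Origin: centre of its underside, 62 mm behind the file's origin; axes as the file's
- tip (a point): point on the underside at the blunt tip of the blade, centre line; axes as the file's
- shoulder (a point): point on the underside where the blade meets the handle's front face, centre line; axes as the file's
- tray: fixed wooden tray holding the file, 204 (x) x 50 x 30 mm high. Walls close in the handle (3 mm free each side) and the tip. They are missing at x = -38 to +38 mm: a finger gap where the bare blade lies on a rib 14 mm wide, top 10 mm above the bench; the base beside the rib is 3 mm high. Origin: on the bench mid-gap, below the file's origin; blade points to +x
- pad: fixed cork pad, 220 long (x) x 90 wide (y) x 8 mm thick. Origin: centre of its underside on the bench
- sleeve: fixed aluminium sleeve with brass-lipped mouth (facing roughly -y), strapped on a dark wooden block, 134 long (x) x 60 wide x 57 mm high. Origin: on the bench below its mouth. x points from the mouth into the sleeve, level: the blade goes in along +x. The wooden block begins 14 mm behind the mouth
- mouth (a point): middle of the bore's floor line, in the mouth plane, 40 mm above the bench; axes as the sleeve's. Bore 22.4 wide x 12.4 mm high above this floor (1.2 mm free all round), 130 mm deep; its first 8 mm flare out by 2.5 mm on all four sides (27.4 x 17.4 mm at the mouth plane). When home, the file's shoulder is in the mouth plane, the handle outside
- jar: bystander: small glass jar with white cap, 56 mm across, 75 mm high, loose. Origin: centre of its underside
- charcoal: bystander: black charcoal soldering block 55 (x) x 100 (y) x 32 mm high, loose. Origin: centre of its underside
- pliers: bystander: small red-handled pliers lying flat, 110 long x 54 wide x 11 mm high, loose. Origin: under the pivot; x points to the jaws
There are look-alikes about, which are no part of the job. Leave any purple or turquoise look-alike of the file alone.

How it is judged:
On the way, in this order (a step that is already met when the one before it is completed fails the run):
1. the file is lifted clear of the tray's walls (z of file in the frame of tray above 0.033 m), for 0.1 s.
2. the file lies flat on the cork pad (its balance point over the pad), let go (x of file in the frame of pad between -0.11 and 0.11 m and y of file in the frame of pad between -0.045 and 0.045 m and z of file in the frame of pad between 0.004 and 0.013 m and angle between file's own z axis and vertical below 0.1 rad and contact force between file and the fingers below 0.05 N and linear speed of file below 0.02 m/s), for 0.2 s.
3. the file is held by its handle and off the pad (contact force between handle and the fingers above 0.5 N and height (world z) of file above 0.02 m), for 0.1 s.
4. the tip of the blade is at least 20 mm inside the sleeve (x of tip in the frame of mouth above 0.02 m and y of tip in the frame of mouth between -0.005 and 0.005 m and z of tip in the frame of mouth between -0.004 and 0.005 m), for 0.1 s.
At the end, for the whole second after the job is handed in: The file rests in the sleeve, blade in, its shoulder within 4 mm of the mouth plane and of the bore's centre line, in line with the sleeve within 0.06 rad, at rest; the jar, charcoal block and pliers are each within 30 mm of where they started (x of shoulder in the frame of mouth between -0.004 and 0.004 m and y of shoulder in the frame of mouth between -0.004 and 0.004 m and z of shoulder in the frame of mouth between -0.004 and 0.005 m and angle between the x axis of file and the x axis of sleeve, either way round below 0.06 rad and linear speed of file below 0.01 m/s and distance of each of jar, charcoal, pliers from where it was at the start of the episode below 0.03 m); the robot touches nothing.
It fails at once if the jar is moved by more than 30 mm (distance of jar from where it was at the start of the episode above 0.03 m).
It fails at once if the charcoal is moved by more than 30 mm (distance of charcoal from where it was at the start of the episode above 0.03 m).
It fails at once if the pliers is moved by more than 30 mm (distance of pliers from where it was at the start of the episode above 0.03 m).
It also fails if it takes over 58 s, if anything falls off the work surface, if the arm or the gripper's body presses on something with over 40 N, if the wrist force passes 120 N, or if a joint passes its speed limit or range.

## Working session

There is one attempt and no reset: what is moved stays moved. The work goes in short steps, Python scripts to look and compute and a tool call to move; the robot and the scene stay as the last step left them, time stands still between calls to the robot, and variables do not carry over. Pictures are saved under pics/ and viewed, at most 13 in all, crops included, and the job is handed in when it is done.

Besides the shell and the picture viewer there is one more tool, called after "Request:" as name(argument=value, ...) on one line, values as JSON. jog_arm: Moves the arm, as the interface text tells. Its arguments: {"type":"object","properties":{"deltas":{"type":"array","items":{"type":"array"}},"squeeze":{"type":"number"}},"required":["deltas"]}

```bash
mkdir -p pics; python3 - <<'E'
from station import ctrl
import cv2,numpy as np
for n in("scene","top"):
    im=ctrl.get_image(n); cv2.imwrite(f"pics/{n}0.png",im[:,:,::-1]); c=ctrl.get_calibration(n); print(n,np.round(c["K"],1).tolist(),np.round(c["extrinsics"],4).tolist())
a=cv2.imread("pics/scene0.png");b=cv2.imread("pics/top0.png")
o=ctrl.get_obs();print({k:np.round(v,3).tolist() for k,v in o.items()},ctrl.hold_point_z)
E
```

```text
scene [[407.2, 0.0, 256.9], [0.0, 407.2, 187.5], [0.0, 0.0, 1.0]] [[-0.3519, 0.9359, -0.0122, 0.235], [0.6885, 0.2501, -0.6807, -0.2946], [-0.6341, -0.2479, -0.7324, 1.6321], [0.0, 0.0, 0.0, 1.0]]
top [[431.1, 0.0, 250.3], [0.0, 431.1, 189.9], [0.0, 0.0, 1.0]] [[-0.0441, -0.999, 0.0009, -0.0537], [-0.9772, 0.043, -0.2079, 0.4921], [0.2076, -0.0101, -0.9782, 1.091], [0.0, 0.0, 0.0, 1.0]]
{'t': 0.1, 'q': [1.131, 0.053, 1.614, 0.0, 1.476, -0.119], 'dq': [0.001, -0.002, -0.005, -0.0, -0.004, -0.001], 'effort': [0.001, -39.491, -37.136, -0.0, 0.004, 0.0], 'tool_pos': [0.197, 0.593, 0.23], 'tool_rot': [-0.502, -3.101, 0.003], 'contact_force': [0.668, 0.08, 0.069], 'wrist_torque': [0.013, 0.023, 0.008], 'grip_force': 0.0, 'opening': 0.086} 0.0187
```

View pics/scene0.png

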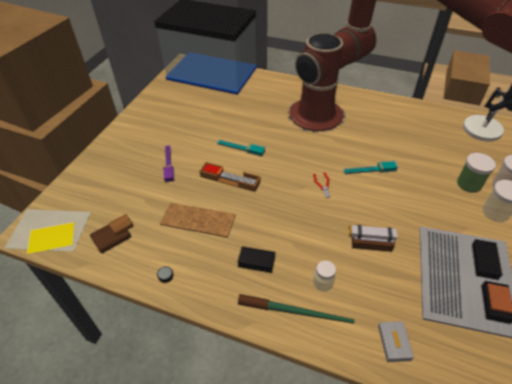

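View pics/top0.png

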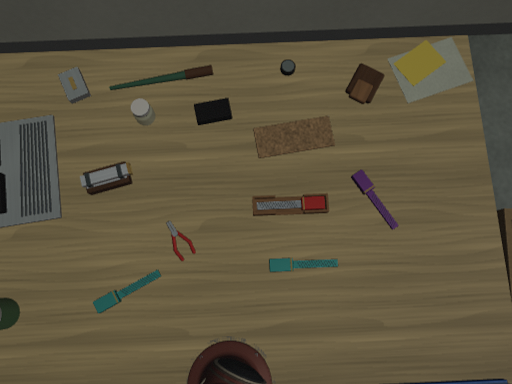

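Top view shows these file-like objects:
- red handle in the wooden tray, at (290,204)
- turquoise at (303,265) and (127,291)
- purple at (375,199)
- green blade with brown handle at (160,78)

Only the one at (290,204) has a red handle and lies in a wooden tray, so it is the one meant. The pad is at (293,137), the sleeve at (107,178) with its brass lip on the right, the jar at (143,110), the charcoal at (213,111) and the pliers at (180,241).

```bash
cat > h.py <<'E'
from station import ctrl
import cv2,numpy as np
def ray(cal,u,v,z):
    K=np.array(cal["K"]);E=np.array(cal["extrinsics"]);R=E[:3,:3];t=E[:3,3]
    c=-R.T@t; d=R.T@np.linalg.inv(K)@np.array([u,v,1.]); return c+d*(z-c[2])/d[2]
def proj(cal,p):
    E=np.array(cal["extrinsics"]);q=np.array(cal["K"])@(E[:3,:3]@np.array(p)+E[:3,3]);return q[:2]/q[2]
E
python3 - <<'E'
from h import *
b=cv2.imread("pics/top0.png")
def crop(x,y,w,h): return cv2.resize(b[y:y+h,x:x+w],(400,300),interpolation=cv2.INTER_CUBIC)
o=np.vstack([np.hstack([crop(240,170,100,75),crop(70,145,80,60)]),np.hstack([crop(240,100,100,75),crop(150,210,80,60)])])
cv2.imwrite("pics/crop1.png",o)
c=ctrl.get_calibration("top")
for n,u,v,z in[("file",290,204,.02),("pad",293,137,.008),("mouth",131,170,.05),("slvback",82,181,.05),("jar",141,104,.075),("pliers",178,236,.005),("handleC",315,203,.03)]: print(n,ray(c,u,v,z).round(3))
w=ctrl.get_calibration("wrist");print(np.round(w["K"],1).tolist(),np.round(w["extrinsics"],4).tolist())
E=np.array(w["extrinsics"]);print(-E[:3,:3].T@E[:3,3])
E
```

```text
file [ 0.452 -0.181  0.02 ]
pad [ 0.646 -0.203  0.008]
mouth [0.558 0.242 0.05 ]
slvback [0.534 0.372 0.05 ]
jar [0.735 0.21  0.075]
pliers [0.381 0.125 0.005]
handleC [ 0.45  -0.248  0.03 ]
[[333.0, 0.0, 249.3], [0.0, 333.0, 191.9], [0.0, 0.0, 1.0]] [[0.3157, 0.9489, -0.0023, -0.6225], [0.8979, -0.2979, 0.324, -0.042], [0.3068, -0.1044, -0.946, 0.3804], [0.0, 0.0, 0.0, 1.0]]
[0.11751481 0.6178923  0.37207756]
```

View pics/crop1.png

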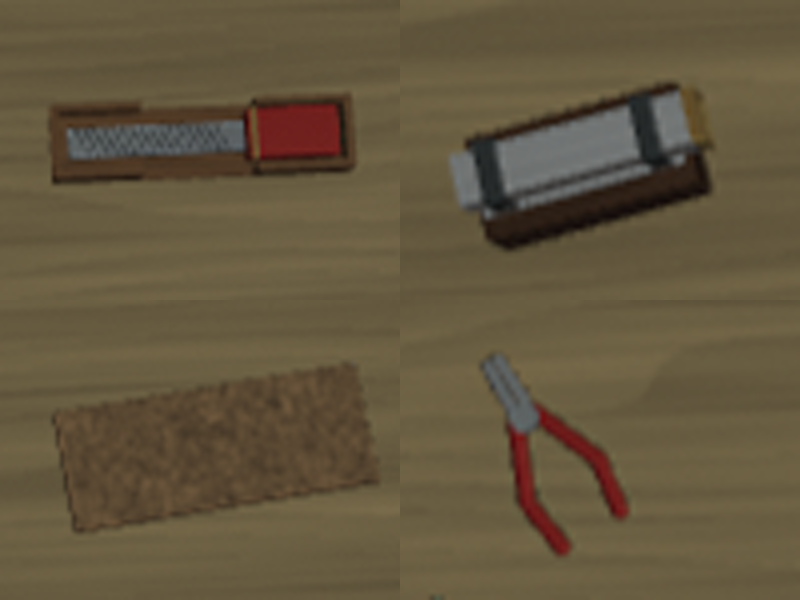

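The crop confirms it: red handle on the right, steel blade on the left, lying in the wooden tray. The handle is near (295,130) and the blade near (155,140) in the crop. I'll look at the sleeve through the wrist camera.

Request:
jog_arm(deltas=[[-1, [0.88, -0.78, -0.1], [0, 0, -0.34]], [-1, [0.88, -0.78, -0.1], [0, 0, -0.34]], [-1, [0.88, -0.78, -0.1], [0, 0, -0.34]], [-1, [0.88, -0.78, -0.1], [0, 0, -0.34]], [-1, [0.88, -0.78, -0.1], [0, 0, -0.34]], [-1, [0.88, -0.78, -0.1], [0, 0, -0.34]], [-1, [0.88, -0.78, -0.1], [0, 0, -0.34]], [-1, [0.88, -0.78, -0.1], [0, 0, -0.34]], [-1, [0.88, -0.78, -0.1], [0, 0, -0.34]], [-1, [0.88, -0.78, -0.1], [0, 0, -0.34]], [-1, [0.88, -0.78, -0.1], [0, 0, -0.34]], [-1, [0.88, -0.78, -0.1], [0, 0, -0.34]]])

```text
t: 1.1
tool_pos: [0.5518, 0.277, 0.1901]
tool_rot: [2.015, 2.409, -0.003]
contact_force: [-0.7, -0.5, -1.1]
opening: 0.0854
grip_force: 0.0
```

```bash
cat >> h.py <<'E'
import pickle
def snap(n):
    c=ctrl.get_calibration("wrist"); im=ctrl.get_image("wrist"); cv2.imwrite(f"pics/{n}.png",im[:,:,::-1]); pickle.dump(c,open(f"pics/{n}.pkl","wb")); 
    o=ctrl.get_obs(); print(o["t"],o["tool_pos"].round(4) if hasattr(o["tool_pos"],"round") else o["tool_pos"],o["tool_rot"])
    return c,im[:,:,::-1].copy()
def load(n): return pickle.load(open(f"pics/{n}.pkl","rb")),cv2.imread(f"pics/{n}.png")
E
python3 - <<'E'
from h import *
c,im=snap("w1")
for p in[(0.558,.242,.055),(.534,.372,.055)]: print(proj(c,p))
print(np.abs(im).shape)
cv2.imwrite("pics/w1b.png",cv2.resize(im[60:330,50:410],(800,600),interpolation=cv2.INTER_CUBIC))
E
```

```text
1.15 [0.552  0.2769 0.19  ] [ 2.01619323  2.40790155 -0.00287248]
[249.73632215 215.58528177]
[248.86397299  57.67772132]
(384, 512, 3)
```

View pics/w1b.png

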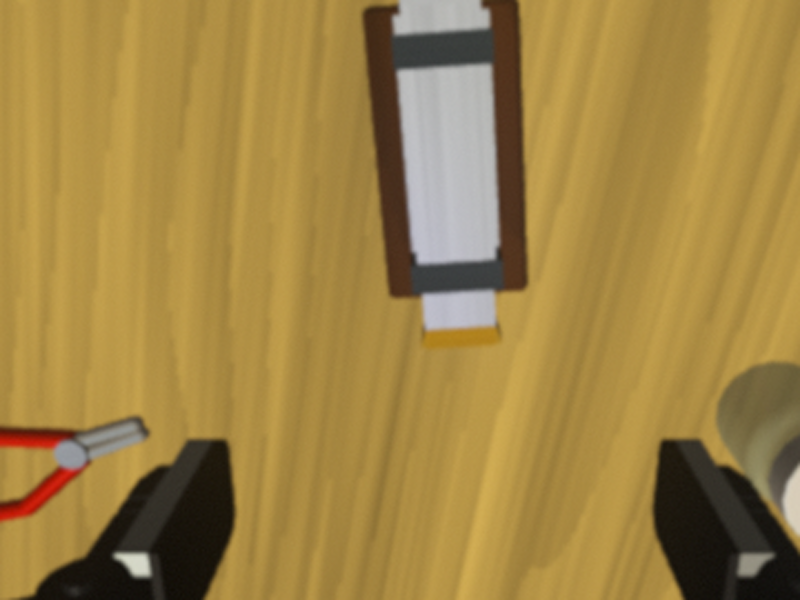

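Wrist view (2.22x crop from offset (50,60)): the sleeve points down the picture, with the brass lip's front edge from (423,348) to (500,342). The sleeve edges run (397,70)–(413,262) and (493,68)–(500,260). The pliers are lower left and the jar lower right.

```bash
python3 - <<'E'
from h import *
c,im=load("w1")
P=lambda x,y,z: ray(c,50+x/(800/360),60+y/(600/270),z)
for z in(.055,.057):
    L1,L2,R1,R2=P(397,70,z),P(413,262,z),P(493,68,z),P(500,260,z)
    f1,f2=P(423,348,z),P(500,342,z)
    ang=lambda a,b:np.degrees(np.arctan2(*(b-a)[1::-1])).round(2)
    print(z,"ang",ang(L2,L1),ang(R2,R1),ang(f1,f2)+90,"w",np.linalg.norm(L2-R2),np.linalg.norm(L1-R1),"lip",f1,f2,np.linalg.norm(f1-f2),"mid",(f1+f2)/2)
    print((L1+R1)/2,(L2+R2)/2)
z=im[140:230,200:320]; cv2.imwrite("pics/w1c.png",cv2.resize(z,(800,600),interpolation=cv2.INTER_CUBIC))
E
```

```text
0.055 ang 103.96 103.59 104.98 w 0.03392319433730269 0.034400518071738925 lip [0.5498373  0.23953025 0.055     ] [0.58008733 0.24762383 0.055     ] 0.03131406083206158 mid [0.56496232 0.24357704 0.055     ]
[0.5394143  0.34790184 0.055     ] [0.55651876 0.27813211 0.055     ]
0.057 ang 103.96 103.59 104.98 w 0.03367807801472899 0.03415195278627279 lip [0.54974361 0.2403873  0.057     ] [0.57977507 0.2484224  0.057     ] 0.03108779713296281 mid [0.56475934 0.24440485 0.057     ]
[0.53939592 0.34797584 0.057     ] [0.55637679 0.27871024 0.057     ]
```

View pics/w1c.png

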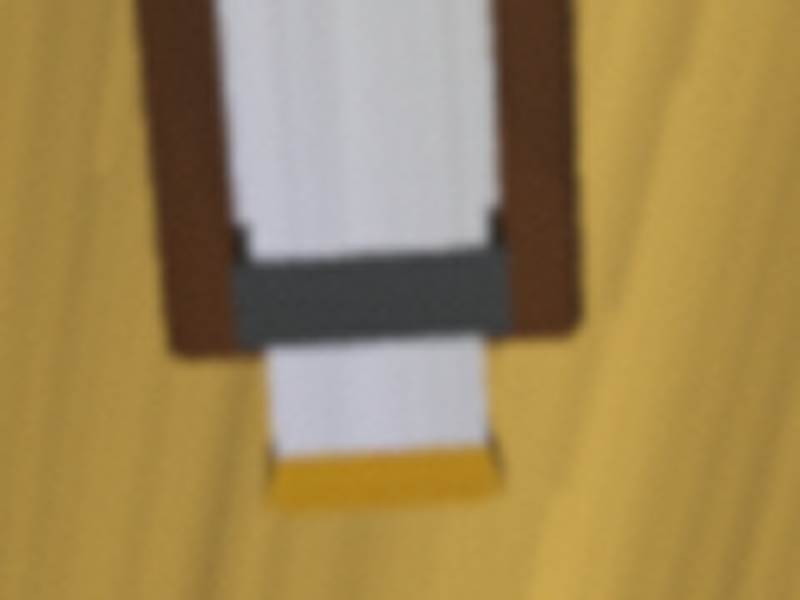

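The 6.67x crop shows the brass lip's front edge from (268,514) to (503,494), mid (386,504). The sleeve edges are x=216/495 at y=30 and 270/487 at y=390, so the axis is consistent with the lip.

```bash
python3 - <<'E'
from h import *
c,im=load("w1")
P=lambda x,y,z: ray(c,200+x/(20/3),140+y/(20/3),z)
ang=lambda a,b:np.degrees(np.arctan2(*(b-a)[1::-1])).round(2)
m=P(386,504,.057); print(m,np.linalg.norm(P(268,514,.057)-P(503,494,.057)))
a=P(355.5,30,.0545);b=P(378.5,390,.0545);print(a,b,ang(b,a),ang(m,a))
print("block",ang(P(170,352,.045),P(140,30,.045)),ang(P(578,325,.045),P(572,30,.045)))
E
```

```text
[0.56504168 0.24411235 0.057     ] 0.03165719710045704
[0.54957755 0.30603302 0.0545    ] [0.56128262 0.25906569 0.0545    ] 103.99 104.02
block 103.84 103.34
```

Request:
jog_arm(deltas=[[-1, [-0.27, -1.0, 0], [0, 0, -0.06]], [-1, [-0.27, -1.0, 0], [0, 0, -0.06]], [-1, [-0.27, -1.0, 0], [0, 0, -0.06]], [-1, [-0.27, -1.0, 0], [0, 0, -0.06]], [-1, [-0.27, -1.0, 0], [0, 0, -0.06]], [-1, [-0.27, -1.0, 0], [0, 0, -0.06]], [-1, [-0.27, -1.0, 0], [0, 0, -0.06]], [-1, [-0.27, -1.0, 0], [0, 0, -0.06]], [-1, [-0.27, -1.0, 0], [0, 0, -0.06]], [-1, [-0.27, -1.0, 0], [0, 0, -0.06]], [-1, [-0.27, -1.0, 0], [0, 0, -0.06]], [-1, [-0.27, -1.0, 0], [0, 0, -0.06]]])

```text
t: 2.15
tool_pos: [0.4404, -0.1198, 0.1911]
tool_rot: [-2.233, -2.209, -0.001]
contact_force: [0.6, -0.2, 0.9]
opening: 0.0853
grip_force: 0.0
```

```bash
python3 - <<'E'
from h import *
c,im=snap("w2")
print(proj(c,(.452,-.181,.02)))
cv2.imwrite("pics/w2b.png",cv2.resize(im,(800,600),interpolation=cv2.INTER_CUBIC))
E
```

```text
2.2 [ 0.4408 -0.1186  0.1911] [-2.22959458e+00 -2.21210436e+00 -8.91675743e-04]
[261.3688073  225.17116893]
```

View pics/w2b.png

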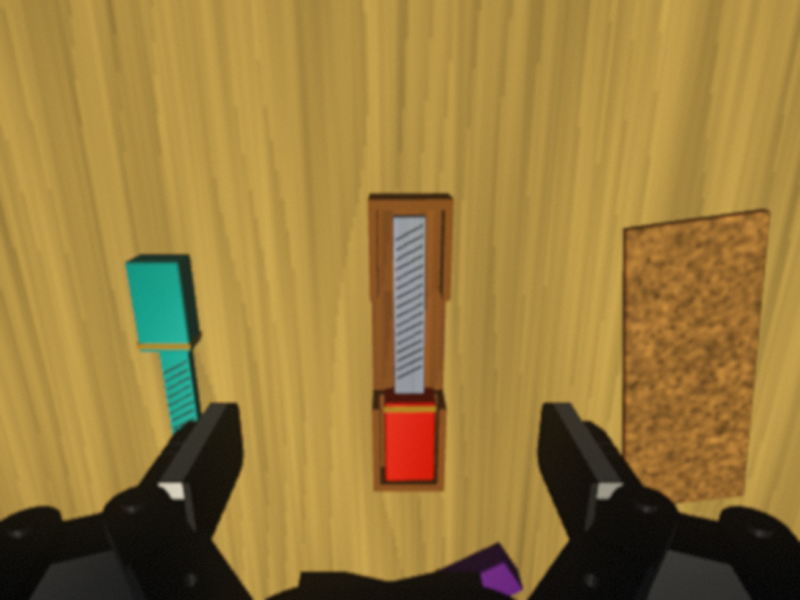

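The red file is centred in the view: tip at (408,216), handle front (410,405), handle rear (410,482). The pad is on the right, with corners (624,229), (768,211), (745,494) and about (640,503). A turquoise look-alike is on the left.

```bash
python3 - <<'E'
from h import *
c,im=load("w2")
P=lambda x,y,z: ray(c,x/1.5625,y/1.5625,z)
t=P(408.5,216,.02);s=P(410.3,405,.032);r=P(410.5,482,.032)
print(t,s,r,"L blade",np.linalg.norm((t-s)[:2]),"handle",np.linalg.norm((s-r)[:2]))
print("ang",np.degrees(np.arctan2(*(t-r)[1::-1])))
u=(t-r)[:2];u/=np.linalg.norm(u);print("origin",t[:2]-.089*u,s[:2]+.031*u)
q=[P(x,y,.008) for x,y in((624,229),(768,211),(745,494))];print(q,np.linalg.norm(q[0]-q[1]),np.linalg.norm(q[1]-q[2]))
print("pad c",(q[0]+q[2])/2,"ang",np.degrees(np.arctan2(*(q[1]-q[2])[1::-1])))
T=[P(369,196,.03),P(452,196,.03),P(443,490,.03),P(375,490,.03)];print(np.mean(T,0), np.linalg.norm(T[0]-T[1]),np.linalg.norm(T[0]-T[3]))
from scipy.spatial.transform import Rotation as R
print(R.from_rotvec(ctrl.get_obs()["tool_rot"]).as_matrix().round(3))
E
```

```text
[ 0.45198489 -0.09141759  0.02      ] [ 0.45286888 -0.21374202  0.032     ] [ 0.45313565 -0.27447211  0.032     ] L blade 0.12232762505987142 handle 0.060730670392143506
ang 90.3601826647949
origin [ 0.45254437 -0.18041583] [ 0.452674   -0.18274264]
[array([ 0.58840526, -0.10317137,  0.008     ]), array([ 0.67676233, -0.09278753,  0.008     ]), array([ 0.70738472, -0.30708682,  0.008     ])] 0.08896514077021017 0.21647613532216242
pad c [ 0.64789499 -0.2051291   0.008     ] ang 98.13225190647577
[ 0.45247662 -0.18047941  0.03      ] 0.04783374133704425 0.20461332105889737
[[ 0.008  1.    -0.   ]
 [ 1.    -0.008  0.001]
 [ 0.001 -0.    -1.   ]]
```

Request:
jog_arm(deltas=[[-1, [0.029, -0.155, -0.15], [0, 0, 0.004]], [-1, [0.029, -0.155, -0.25], [0, 0, 0.004]], [-1, [0.029, -0.155, -0.35], [0, 0, 0.004]], [-1, [0.029, -0.155, -0.42], [0, 0, 0.004]], [-1, [0.029, -0.155, -0.45], [0, 0, 0.004]], [-1, [0.029, -0.155, -0.45], [0, 0, 0.004]], [-1, [0.029, -0.155, -0.45], [0, 0, 0.004]], [-1, [0.029, -0.155, -0.45], [0, 0, 0.004]]], squeeze=60)

```text
t: 2.87
tool_pos: [0.4544, -0.1803, 0.0132]
tool_rot: [2.211, 2.229, 0.001]
contact_force: [0.2, -0.4, 0.9]
opening: 0.0852
grip_force: 0.0
```

Request:
jog_arm(deltas=[[1, [0, 0, 0], [0, 0, 0]], [1, [0, 0, 0], [0, 0, 0]], [1, [0, 0, 0], [0, 0, 0]], [1, [0, 0, 0], [0, 0, 0]], [1, [0, 0, 0], [0, 0, 0]], [1, [0, 0, 0], [0, 0, 0]], [1, [0, 0, 0], [0, 0, 0]], [1, [0, 0, 0], [0, 0, 0]], [1, [0, 0, 0], [0, 0, 0]], [1, [0, 0, 0], [0, 0, 0]]])

```text
t: 3.7
tool_pos: [0.4532, -0.1813, 0.0122]
tool_rot: [2.214, 2.227, 0.001]
contact_force: [-1.0, 1.5, 6.1]
opening: 0.0178
grip_force: 60.6
```

Request:
jog_arm(deltas=[[1, [0, 0, 0.05], [0, 0, 0]], [1, [0, 0, 0.1], [0, 0, 0]], [1, [0, 0, 0.15], [0, 0, 0]], [1, [0, 0, 0.2], [0, 0, 0]], [1, [0, 0, 0.2], [0, 0, 0]], [1, [0, 0, 0.2], [0, 0, 0]], [1, [0, 0, 0.2], [0, 0, 0]]])

```text
t: 4.28
tool_pos: [0.4517, -0.1804, 0.0896]
tool_rot: [-2.213, -2.226, 0.001]
contact_force: [-0.5, 0.4, -1.3]
opening: 0.0178
grip_force: 59.8
```

Request:
jog_arm(deltas=[[1, [0.1, -0.01, 0], [0, 0, 0.02]], [1, [0.2, -0.03, 0], [0, 0, 0.043]], [1, [0.3, -0.04, 0], [0, 0, 0.043]], [1, [0.4, -0.055, 0], [0, 0, 0.043]], [1, [0.487, -0.06, 0], [0, 0, 0.043]], [1, [0.487, -0.06, 0], [0, 0, 0.043]], [1, [0.487, -0.06, 0], [0, 0, 0.043]], [1, [0.487, -0.06, 0], [0, 0, 0.043]]])

```text
t: 4.95
tool_pos: [0.6458, -0.2042, 0.0883]
tool_rot: [-2.056, -2.369, 0.003]
contact_force: [-1.0, 0.3, -0.8]
opening: 0.0177
grip_force: 59.9
```

```bash
python3 - <<'E'
from h import *
c,im=snap("w3")
cv2.imwrite("pics/w3b.png",cv2.resize(im,(800,600),interpolation=cv2.INTER_CUBIC))
E
```

```text
5.0 [ 0.6457 -0.2043  0.0891] [-2.05714791e+00 -2.36951558e+00  1.99232272e-03]
```

View pics/w3b.png

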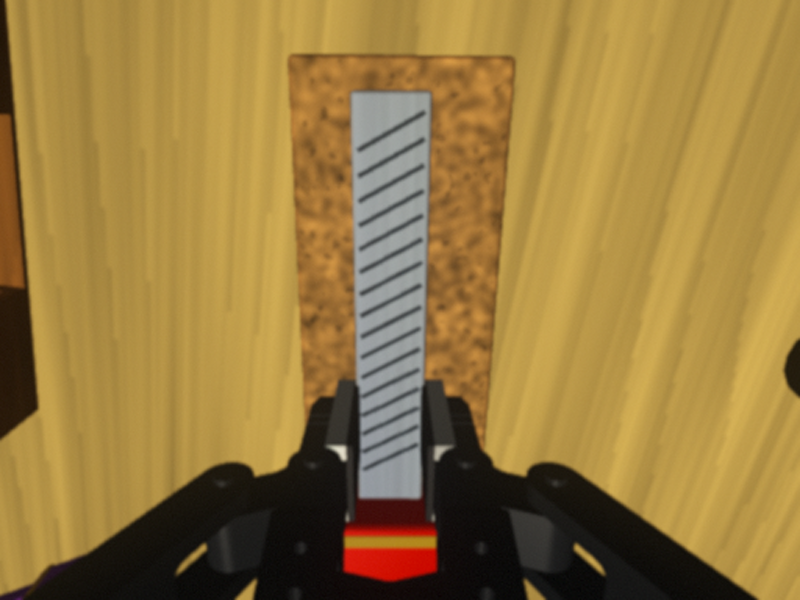

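The file is held level by the blade over the pad and parallel to it: blade x 352–430, pad x 290–514. Lowering it now.

Request:
jog_arm(deltas=[[1, [0, 0, -0.06], [0, 0, 0]], [1, [0, 0, -0.12], [0, 0, 0]], [1, [0, 0, -0.16], [0, 0, 0]], [1, [0, 0, -0.185], [0, 0, 0]], [1, [0, 0, -0.19], [0, 0, 0]], [1, [0, 0, -0.195], [0, 0, 0]], [1, [0, 0, -0.195], [0, 0, 0]], [1, [0, 0, -0.195], [0, 0, 0]], [1, [0, 0, -0.195], [0, 0, 0]]])

```text
t: 5.75
tool_pos: [0.6485, -0.2054, 0.0149]
tool_rot: [2.058, 2.371, 0.001]
contact_force: [-0.4, -0.1, -1.6]
opening: 0.0176
grip_force: 59.8
```

Request:
jog_arm(deltas=[[1, [0, 0, -0.003], [0, 0, 0]], [1, [0, 0, -0.005], [0, 0, 0]], [1, [0, 0, -0.005], [0, 0, 0]], [1, [0, 0, -0.005], [0, 0, 0]]])

```text
t: 6.08
tool_pos: [0.6475, -0.2049, 0.0113]
tool_rot: [-2.059, -2.372, 0.0]
contact_force: [-0.6, -0.1, -1.9]
opening: 0.0176
grip_force: 59.8
```

Request:
jog_arm(deltas=[[1, [0, 0, -0.003], [0, 0, 0]], [1, [0, 0, -0.005], [0, 0, 0]], [1, [0, 0, -0.005], [0, 0, 0]], [1, [0, 0, -0.005], [0, 0, 0]]])

```text
t: 6.42
tool_pos: [0.6477, -0.205, 0.0103]
tool_rot: [2.059, 2.372, 0.0]
contact_force: [-2.4, 1.4, 6.3]
opening: 0.0176
grip_force: 60.7
```

Request:
jog_arm(deltas=[[-1, [0, 0, 0], [0, 0, 0]], [-1, [0, 0, 0], [0, 0, 0]], [-1, [0, 0, 0], [0, 0, 0]], [-1, [0, 0, 0], [0, 0, 0]], [-1, [0, 0, 0], [0, 0, 0]], [-1, [0, 0, 0], [0, 0, 0]], [-1, [0, 0, 0], [0, 0, 0]], [-1, [0, 0, 0], [0, 0, 0]], [-1, [0, 0, 0], [0, 0, 0]], [-1, [0, 0, 0], [0, 0, 0]]])

```text
t: 7.25
tool_pos: [0.6475, -0.2049, 0.0093]
tool_rot: [2.059, 2.372, -0.0]
contact_force: [-0.3, 0.2, 0.5]
opening: 0.0856
grip_force: 0.0
```

Request:
jog_arm(deltas=[[-1, [0, 0, 0.08], [0, 0, 0]], [-1, [0, 0, 0.16], [0, 0, 0]], [-1, [0, 0, 0.24], [0, 0, 0]], [-1, [0, 0, 0.3], [0, 0, 0]], [-1, [0, 0, 0.3], [0, 0, 0]], [-1, [0, 0, 0.3], [0, 0, 0]], [-1, [0, 0, 0.3], [0, 0, 0]]])

```text
t: 7.83
tool_pos: [0.647, -0.2047, 0.1284]
tool_rot: [-2.059, -2.372, 0.001]
contact_force: [0.3, 0.8, -0.2]
opening: 0.0853
grip_force: 0.0
```

```bash
python3 - <<'E'
from h import *
c,im=snap("w4")
cv2.imwrite("pics/w4b.png",cv2.resize(im,(800,600),interpolation=cv2.INTER_CUBIC))
E
```

```text
7.8833 [ 0.6464 -0.2045  0.1274] [-2.05753512e+00 -2.37020792e+00  1.45688567e-03]
```

View pics/w4b.png

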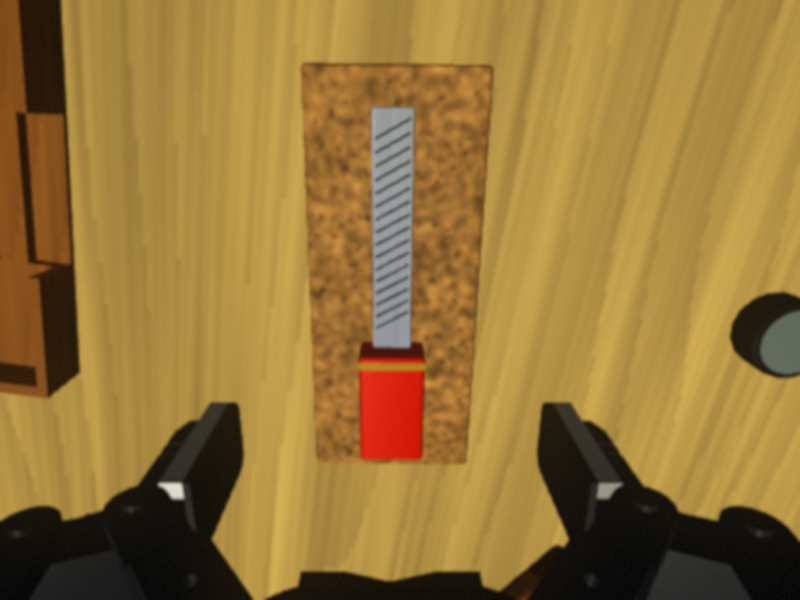

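The file lies flat on the pad, let go. Tip mid is (392,108), handle top front (392,361) and handle rear (391,459).

```bash
python3 - <<'E'
from h import *
c,im=load("w4")
P=lambda x,y,z: ray(c,x/1.5625,y/1.5625,z)
t=P(392.3,108,.018);s=P(392,361,.030);r=P(391,459,.030)
u=(t-r)[:2];u/=np.linalg.norm(u)
print(t,s,r,np.linalg.norm((t-s)[:2]),np.linalg.norm((s-r)[:2]),np.degrees(np.arctan2(u[1],u[0])))
print("handle c",t[:2]-.151*u,s[:2]-.031*u,r[:2]+.031*u)
from scipy.spatial.transform import Rotation as R
o=ctrl.get_obs();m=R.from_rotvec(o["tool_rot"]).as_matrix();print(o["tool_pos"],np.degrees(np.arctan2(m[1,0],m[0,0])))
E
```

```text
[ 0.63533395 -0.11733287  0.018     ] [ 0.65230781 -0.23722219  0.03      ] [ 0.66010534 -0.29555429  0.03      ] 0.12108493082310168 0.05885095503966152 97.9129705050482
handle c [ 0.65612194 -0.2668951 ] [ 0.65657555 -0.26792702] [ 0.65583761 -0.26484946]
[ 0.64641486 -0.20445114  0.12735211] 98.07855326385844
```

Request:
jog_arm(deltas=[[-1, [0.0215, -0.154, -0.06], [0, 0, 0]], [-1, [0.0215, -0.154, -0.14], [0, 0, 0]], [-1, [0.0215, -0.154, -0.2], [0, 0, 0]], [-1, [0.0215, -0.154, -0.26], [0, 0, 0]], [-1, [0.0215, -0.154, -0.298], [0, 0, 0]], [-1, [0.0215, -0.154, -0.298], [0, 0, 0]], [-1, [0.0215, -0.154, -0.298], [0, 0, 0]], [-1, [0.0215, -0.154, -0.298], [0, 0, 0]]], squeeze=90)

```text
t: 8.55
tool_pos: [0.657, -0.2666, 0.0115]
tool_rot: [2.058, 2.371, 0.001]
contact_force: [0.2, -0.3, 0.7]
opening: 0.0854
grip_force: 0.0
```

Request:
jog_arm(deltas=[[1, [0, 0, 0], [0, 0, 0]], [1, [0, 0, 0], [0, 0, 0]], [1, [0, 0, 0], [0, 0, 0]], [1, [0, 0, 0], [0, 0, 0]], [1, [0, 0, 0], [0, 0, 0]], [1, [0, 0, 0], [0, 0, 0]], [1, [0, 0, 0], [0, 0, 0]], [1, [0, 0, 0], [0, 0, 0]], [1, [0, 0, 0], [0, 0, 0]], [1, [0, 0, 0], [0, 0, 0]]])

```text
t: 9.38
tool_pos: [0.6569, -0.2669, 0.0115]
tool_rot: [2.058, 2.371, 0.001]
contact_force: [0.6, 0.2, 5.2]
opening: 0.0319
grip_force: 94.0
```

Request:
jog_arm(deltas=[[1, [0, 0, 0.04], [0, 0, 0]], [1, [0, 0, 0.08], [0, 0, 0]], [1, [0, 0, 0.12], [0, 0, 0]], [1, [0, 0, 0.16], [0, 0, 0]], [1, [0, 0, 0.2], [0, 0, 0]], [1, [0, 0, 0.2], [0, 0, 0]], [1, [0, 0, 0.2], [0, 0, 0]], [1, [0, 0, 0.2], [0, 0, 0]]])

```text
t: 10.05
tool_pos: [0.6557, -0.2663, 0.0898]
tool_rot: [-2.059, -2.372, 0.0]
contact_force: [0.0, 0.1, -2.5]
opening: 0.0318
grip_force: 93.2
```

Request:
jog_arm(deltas=[[1, [-0.01, 0.06, 0], [0, 0, 0.01]], [1, [-0.02, 0.14, 0], [0, 0, 0.02]], [1, [-0.03, 0.22, 0], [0, 0, 0.033]], [1, [-0.045, 0.31, 0], [0, 0, 0.033]], [1, [-0.06, 0.4, 0], [0, 0, 0.033]], [1, [-0.07, 0.49, 0], [0, 0, 0.033]], [1, [-0.08, 0.58, 0], [0, 0, 0.033]], [1, [-0.095, 0.67, 0], [0, 0, 0.033]], [1, [-0.11, 0.76, 0], [0, 0, 0.033]], [1, [-0.1185, 0.8375, 0], [0, 0, 0.033]], [1, [-0.1185, 0.8375, 0], [0, 0, 0.033]], [1, [-0.1185, 0.8375, 0], [0, 0, 0.033]]])

```text
t: 11.05
tool_pos: [0.6072, 0.0701, 0.0884]
tool_rot: [-1.928, -2.477, 0.003]
contact_force: [0.2, 0.3, -1.4]
opening: 0.032
grip_force: 93.2
```

Request:
jog_arm(deltas=[[1, [0, 0, -0.04], [0, 0, 0]], [1, [0, 0, -0.08], [0, 0, 0]], [1, [0, 0, -0.1], [0, 0, 0]], [1, [0, 0, -0.117], [0, 0, 0]], [1, [0, 0, -0.117], [0, 0, 0]], [1, [0, 0, -0.117], [0, 0, 0]], [1, [0, 0, -0.117], [0, 0, 0]], [1, [0, 0, -0.117], [0, 0, 0]]])

```text
t: 11.72
tool_pos: [0.6095, 0.0683, 0.0444]
tool_rot: [1.933, 2.475, 0.002]
contact_force: [-0.4, 0.5, -0.8]
opening: 0.0318
grip_force: 93.3
```

```bash
python3 - <<'E'
from h import *
c,im=snap("w5")
from scipy.spatial.transform import Rotation as R
m=R.from_rotvec(ctrl.get_obs()["tool_rot"]).as_matrix();print(m.round(4),np.degrees(np.arctan2(m[1,0],m[0,0])))
u=np.array([-.2411,.9705,0]);M=np.array([.565,.2441,.04])
print(proj(c,M+[0,0,.017]),proj(c,M-.03*u+[0,0,.0112]),proj(c,M+.1*u+[0,0,.0145]))
cv2.imwrite("pics/w5b.png",cv2.resize(im[0:384,120:392],(566,800)[::1] if 0 else (425,600),interpolation=cv2.INTER_CUBIC))
s=ctrl.get_image("scene")[:,:,::-1];p=proj(ctrl.get_calibration("scene"),M);print(p)
x,y=p.astype(int);sc=cv2.resize(s[y-50:y+50,x-40:x+22],(372,600),interpolation=cv2.INTER_CUBIC)
cv2.imwrite("pics/w5c.png",np.hstack([cv2.imread("pics/w5b.png"),sc]))
E
```

```text
11.7667 [0.6095 0.0684 0.0444] [1.93306431e+00 2.47463061e+00 1.72963462e-03]
[[-2.421e-01  9.703e-01  1.800e-03]
 [ 9.703e-01  2.421e-01 -0.000e+00]
 [-5.000e-04  1.800e-03 -1.000e+00]] 104.009438303173
[ 248.81146551 -309.26174515] [ 248.79002056 -153.08314496] [  248.84395623 -1090.02254356]
[347.7540224  231.57452854]
```

View pics/w5c.png

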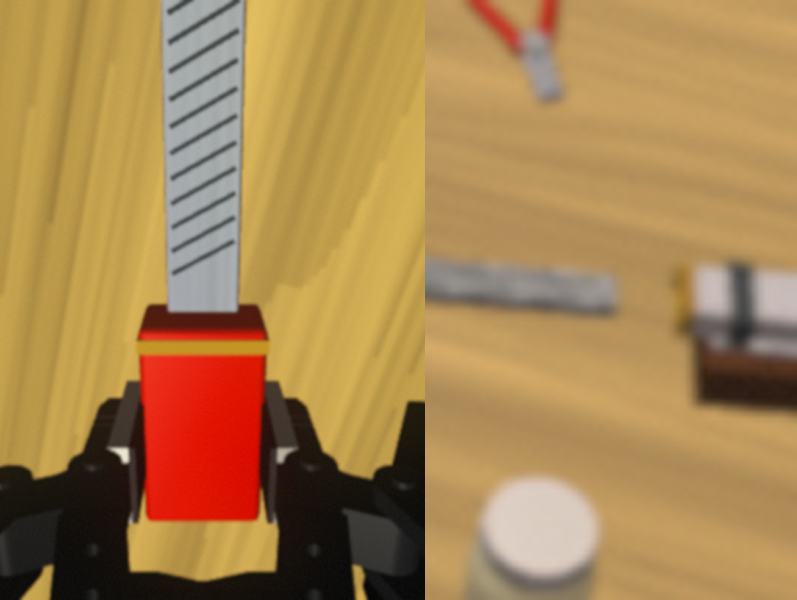

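The file is straight in the grip, blade axis at column 204 and handle at 203. In the scene view the tip (615,293) lies just short of the brass mouth (683,298) and in line with it. I'll advance slowly and watch the force.

Request:
jog_arm(deltas=[[1, [-0.003, 0.0121, 0], [0, 0, 0]], [1, [-0.006, 0.0243, 0], [0, 0, 0]], [1, [-0.009, 0.0364, 0], [0, 0, 0]], [1, [-0.0121, 0.0485, 0], [0, 0, 0]], [1, [-0.0151, 0.0606, 0], [0, 0, 0]], [1, [-0.0169, 0.0679, 0], [0, 0, 0]], [1, [-0.0187, 0.0752, 0], [0, 0, 0]], [1, [-0.0205, 0.0825, 0], [0, 0, 0]], [1, [-0.0217, 0.0873, 0], [0, 0, 0]], [1, [-0.0217, 0.0873, 0], [0, 0, 0]], [1, [-0.0217, 0.0873, 0], [0, 0, 0]]])

```text
t: 12.73
tool_pos: [0.6001, 0.1035, 0.0434]
tool_rot: [1.934, 2.476, 0.0]
contact_force: [0.4, -0.6, -1.2]
opening: 0.032
grip_force: 93.3
```

Request:
jog_arm(deltas=[[1, [-0.0012, 0.0049, 0], [0, 0, 0]], [1, [-0.0024, 0.0097, 0], [0, 0, 0]], [1, [-0.0036, 0.0146, 0], [0, 0, 0]], [1, [-0.0048, 0.0194, 0], [0, 0, 0]], [1, [-0.0048, 0.0194, 0], [0, 0, 0]], [1, [-0.0048, 0.0194, 0], [0, 0, 0]]])

```text
t: 13.23
tool_pos: [0.5981, 0.1115, 0.0433]
tool_rot: [-1.933, -2.476, -0.001]
contact_force: [0.3, 0.9, -0.5]
opening: 0.0319
grip_force: 93.3
```

Request:
jog_arm(deltas=[[1, [-0.0018, 0.0073, 0], [0, 0, 0]], [1, [-0.0036, 0.0146, 0], [0, 0, 0]], [1, [-0.0054, 0.0218, 0], [0, 0, 0]], [1, [-0.0072, 0.0291, 0], [0, 0, 0]], [1, [-0.009, 0.0364, 0], [0, 0, 0]], [1, [-0.0109, 0.0437, 0], [0, 0, 0]], [1, [-0.0109, 0.0437, 0], [0, 0, 0]], [1, [-0.0109, 0.0437, 0], [0, 0, 0]]])

```text
t: 13.9
tool_pos: [0.5936, 0.1291, 0.0433]
tool_rot: [-1.933, -2.476, -0.0]
contact_force: [0.3, 0.5, -0.7]
opening: 0.0321
grip_force: 93.3
```

Request:
jog_arm(deltas=[[1, [-0.0048, 0.0194, 0], [0, 0, 0]], [1, [-0.0097, 0.0388, 0], [0, 0, 0]], [1, [-0.0145, 0.0582, 0], [0, 0, 0]], [1, [-0.0193, 0.0776, 0], [0, 0, 0]], [1, [-0.0241, 0.097, 0], [0, 0, 0]], [1, [-0.0289, 0.1164, 0], [0, 0, 0]], [1, [-0.0338, 0.1359, 0], [0, 0, 0]], [1, [-0.0386, 0.1553, 0], [0, 0, 0]], [1, [-0.0434, 0.1747, 0], [0, 0, 0]], [1, [-0.0482, 0.1941, 0], [0, 0, 0]], [1, [-0.0482, 0.1941, 0], [0, 0, 0]], [1, [-0.0482, 0.1941, 0], [0, 0, 0]]])

```text
t: 14.9
tool_pos: [0.5742, 0.2074, 0.0434]
tool_rot: [-1.932, -2.476, -0.001]
contact_force: [-0.0, 2.1, 0.1]
opening: 0.0317
grip_force: 93.4
```

Request:
jog_arm(deltas=[[1, [-0.0012, 0.0049, 0], [0, 0, 0]], [1, [-0.0024, 0.0097, 0], [0, 0, 0]], [1, [-0.0036, 0.0146, 0], [0, 0, 0]], [1, [-0.0036, 0.0146, 0], [0, 0, 0]], [1, [-0.0036, 0.0146, 0], [0, 0, 0]]])

```text
t: 15.32
tool_pos: [0.5732, 0.212, 0.0435]
tool_rot: [1.934, 2.475, 0.001]
contact_force: [0.3, -1.4, 2.0]
opening: 0.0317
grip_force: 93.5
```

Request:
jog_arm(deltas=[[1, [-0.0006, 0.0024, 0], [0, 0, 0]], [1, [-0.0006, 0.0024, 0], [0, 0, 0]], [1, [-0.0006, 0.0024, 0], [0, 0, 0]]])

```text
t: 15.57
tool_pos: [0.5731, 0.2126, 0.0435]
tool_rot: [1.933, 2.475, -0.0]
contact_force: [0.7, -4.9, 1.7]
opening: 0.032
grip_force: 93.6
```

Request:
jog_arm(deltas=[[1, [-0.0006, 0.0024, 0], [0, 0, 0]], [1, [-0.0006, 0.0024, 0], [0, 0, 0]], [1, [-0.0006, 0.0024, 0], [0, 0, 0]]])

```text
t: 15.82
tool_pos: [0.5731, 0.2126, 0.0435]
tool_rot: [1.932, 2.474, -0.002]
contact_force: [2.0, -7.9, 2.8]
opening: 0.0317
grip_force: 93.7
```

Request:
jog_arm(deltas=[[1, [-0.0012, 0.0049, 0], [0, 0, 0]], [1, [-0.0012, 0.0049, 0], [0, 0, 0]], [1, [-0.0012, 0.0049, 0], [0, 0, 0]], [1, [-0.0012, 0.0049, 0], [0, 0, 0]]])

```text
t: 16.15
tool_pos: [0.5731, 0.2128, 0.0436]
tool_rot: [1.93, 2.472, -0.006]
contact_force: [2.7, -13.3, 2.3]
opening: 0.0321
grip_force: 93.8
```

```bash
python3 - <<'E'
from h import *
c,im=snap("w6")
a=cv2.resize(im[0:384,120:392],(425,600),interpolation=cv2.INTER_CUBIC)
s=ctrl.get_image("scene")[:,:,::-1];x,y=347,231
sc=cv2.resize(s[y-25:y+25,x-21:x+10],(372,600),interpolation=cv2.INTER_CUBIC)
cv2.imwrite("pics/w6c.png",np.hstack([a,sc]))
E
```

```text
16.2 [0.5731 0.2128 0.0435] [ 1.93051741  2.47219462 -0.00611685]
```

View pics/w6c.png

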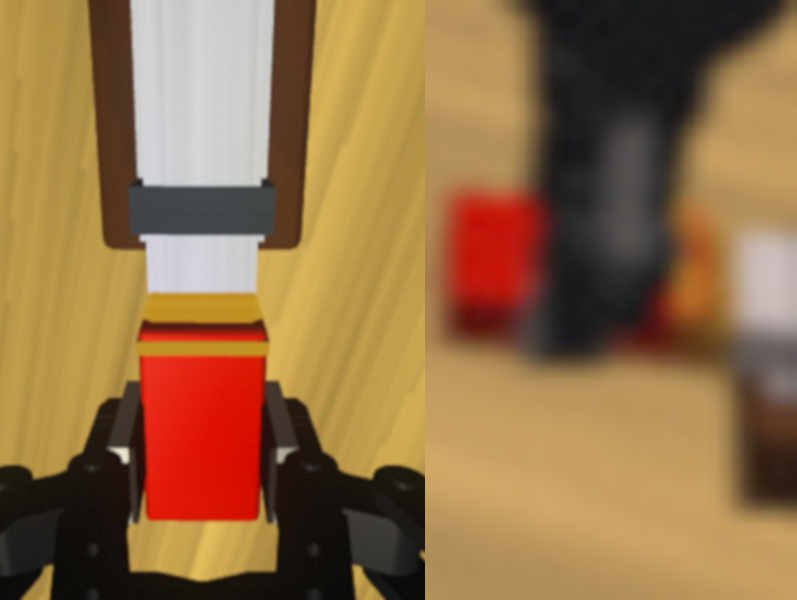

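The handle's shoulder sits against the brass lip at crop row 322–330, centred, and 13 N of push gives no more travel. I'll ease the push, release and retreat upward.

Request:
jog_arm(deltas=[[1, [0.0012, -0.0049, 0], [0, 0, 0]], [1, [0.0015, -0.006, 0], [0, 0, 0]], [1, [0.0015, -0.006, 0], [0, 0, 0]]])

```text
t: 16.5
tool_pos: [0.5731, 0.2126, 0.0435]
tool_rot: [1.933, 2.474, -0.001]
contact_force: [1.2, -6.4, 2.9]
opening: 0.0317
grip_force: 93.7
```

Request:
jog_arm(deltas=[[-1, [0, 0, 0], [0, 0, 0]], [-1, [0, 0, 0], [0, 0, 0]], [-1, [0, 0, 0], [0, 0, 0]], [-1, [0, 0, 0], [0, 0, 0]], [-1, [0, 0, 0], [0, 0, 0]], [-1, [0, 0, 0], [0, 0, 0]], [-1, [0, 0, 0], [0, 0, 0]], [-1, [0, 0, 0], [0, 0, 0]], [-1, [0, 0, 0], [0, 0, 0]], [-1, [0, 0, 0], [0, 0, 0]]])

```text
t: 17.33
tool_pos: [0.5726, 0.2136, 0.0433]
tool_rot: [-1.934, -2.476, -0.0]
contact_force: [-0.2, -0.5, -0.5]
opening: 0.0855
grip_force: 0.0
```

Request:
jog_arm(deltas=[[-1, [0, 0, 0.05], [0, 0, 0]], [-1, [0, 0, 0.1], [0, 0, 0]], [-1, [0, 0, 0.15], [0, 0, 0]], [-1, [0, 0, 0.22], [0, 0, 0]], [-1, [0, 0, 0.3], [0, 0, 0]], [-1, [0, 0, 0.35], [0, 0, 0]], [-1, [0, 0, 0.35], [0, 0, 0]], [-1, [0, 0, 0.35], [0, 0, 0]], [-1, [0, 0, 0.35], [0, 0, 0]]])

```text
t: 18.08
tool_pos: [0.572, 0.2135, 0.1821]
tool_rot: [-1.933, -2.475, 0.002]
contact_force: [-0.7, -0.3, 0.2]
opening: 0.0855
grip_force: 0.0
```

```bash
python3 - <<'E'
from h import *
c,im=snap("w7")
u=np.array([-.2411,.9705,0]);M=np.array([.565,.2441,.04])
print("lip/handle front expected",proj(c,M+[0,0,.017]),proj(c,M+[0,0,.022]),"rear",proj(c,M-.062*u+[0,0,.022]))
cv2.imwrite("pics/w7b.png",cv2.resize(im[100:310,120:400],(800,600),interpolation=cv2.INTER_CUBIC))
E
```

```text
18.1333 [0.5716 0.2133 0.1812] [-1.93249437 -2.47429195  0.0039666 ]
lip/handle front expected [250.99058857 144.27029399] [251.01232626 145.45999445] rear [250.8366401  217.40726183]
```

View pics/w7b.png

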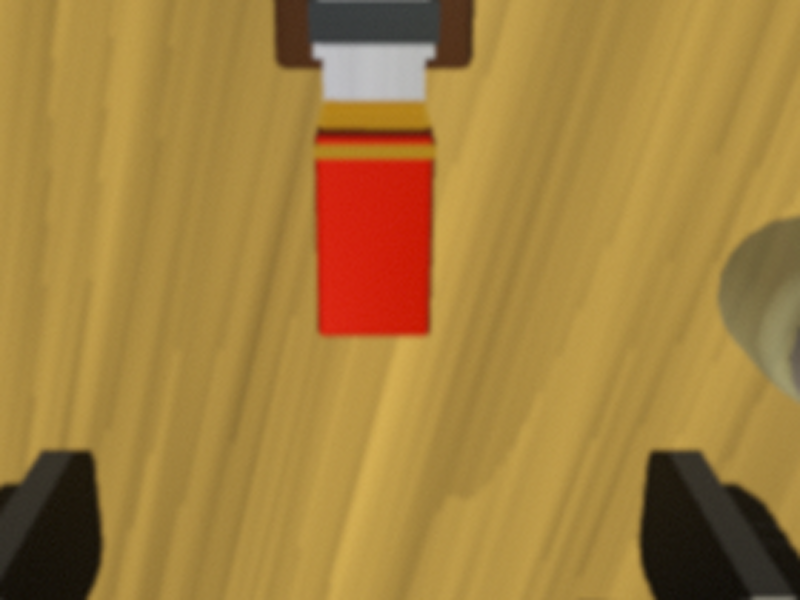

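The file is home: handle front against the brass lip at row 130–138. The rear edge is at (374,335), image row 217.2 against 217.4 predicted for fully home. The gripper is clear, so I'm handing in.

```bash
python3 -c "
from station import ctrl
print(ctrl.finish_job())"
```

```text
the job is handed in; nothing more can be done
None
```

The red-handled file is in the aluminium sleeve, with its shoulder against the mouth within about 1.5 mm by the last picture. It was laid on the cork pad and let go on the way, the jar, charcoal and pliers were never touched, and I handed the job in at about 18 s; the hand-in returned no verdict.

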